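# Load the three-shape cigar mould and close it

### The job

Load the small black sample mould: lay each of the three tobacco bunches fully down in the hollow made for it, so that the spindle-shaped one lies in the middle, between the long one in the longest hollow and the short one in the shortest. Then set the cover on top, over the mould's two steel dowels (either way round fits), so that it closes fully and lies flat. Leave the paste cup, the small wood block and the lighter where they are.

Things in the scene. Friction and masses are not known exactly. Their poses are not given: they have to be found in the camera images.
- mould: Black slab 180x126x16 mm, fixed, any yaw; origin: underside centre; x along the hollows, z up. Hollows centred at x=0, 25 mm wide with 5 mm round lips, floor 8 mm above the underside: longest (160 mm) at y=+45 mm, spindle (132 mm, narrowing at both ends) at y=0, shortest (100 mm) at y=-45. Bunches stand 12 mm out. Two tapered steel dowels, 10 mm thick, at x=+-78 mm, y=0, tips 36 mm above the underside.
- cover: Loose black plate 180x126x22 mm, lying right way up, 0.4 kg; on it a wooden grip bar 100 mm (along x) x20x26 mm tall, 48 mm high in all. Origin: underside centre; x along the bar, z up. 14 mm through-holes for the dowels at x=+-78 mm, y=0; below, 25 mm wide, 13.5 mm deep channels along x at y=-45, 0, 45. Same either way round. Closed, it lies on the mould, underside 16 mm above the mould's.
- long_bunch: The long straight tobacco bunch, a brown rod 148 mm long and 19 mm thick (16 to 19 mm between the fingers), lying on the bench. Origin: middle of its underside (9.5 mm below its axis); its y axis runs along it, z up. It does not roll. Two of the bunches start at the left, in front of a fixed, leaning ridged mould 105 mm high: carry them clear over it. The third lies at the front right; the dark cigars farther back are not part of the job.
- spindle: The spindle-shaped tobacco bunch, 120 mm long, 20 mm thick over the middle 36 mm and tapering to about 7 mm at both ends. Origin: middle of its underside (10 mm below its axis); its x axis runs along it, z up. It does not roll; grip it at its middle.
- short_bunch: The short straight tobacco bunch, a brown rod 88 mm long and 20 mm thick. Origin: middle of its underside (10 mm below its axis); its x axis runs along it, z up. It does not roll.
- paste_cup: Bystander: small translucent plastic cup of paste, 63 mm wide at the rim, 36 mm high. Origin: centre of its underside.
- wood_block: Bystander: small dark hardwood block, 37 x 50 x 18 mm. Origin: centre of its underside.
- lighter: Bystander: lighter lying on the bench, about 73 x 50 x 14 mm over all. Origin: centre of its underside.

How it is judged:
By the outcome, as a careful person would: the job done as asked, in the order asked, and still so for the second after the job is handed in, with the robot touching nothing.
It also fails if it takes over 96 s, if anything falls off the work surface, if the arm or the gripper's body presses on something with over 40 N, if the wrist force passes 120 N, or if a joint passes its speed limit or range.

### The arm

A 6-joint arm with a two-finger parallel gripper is mounted at the origin on a cart in front of the work surface, level with it; the furniture and walls round the work are solid. World frame = base frame: x ahead of the robot, y to its left, z up, the work surface at z = 0. Lengths are in m, angles in rad, forces in N, time in s.
With the tool pointing down it reaches from about 0.375 to 0.9 m from the base axis. Payload 3.1 kg.
Tool frame: the origin (TCP) lies on the centre line of the jaws, within the pads' length; the fingertips stand 19 mm ahead of it and the grasp point (between the pads) is the TCP; z points along the fingers, y is the line along which they close (so a half turn about z gives the same grasp; the last joint's range is limited). The gripper opens to 85 mm and grips with 20 to 120 N. Pads are 22 mm wide; open, the fingers measure 114 mm over their backs; the gripper's body (76 mm by 85 mm) begins 54 mm behind the grasp point. The pads swing forward as they close: fully open they stand 13 mm farther back than shut.
Start: joints at [1.137, 0.527, 1.433, -0, 1.181, -0.178], TCP at [0.158, 0.605, 0.217] pointing down, gripper open.
Joint ranges: [-3.08, 3.08], [-0.75, 2.2], [0.22, 2.44], [-1.43, 4.57], [0, 2.65], [-2.85, 2.85]. Speed limits (rad/s): [2.79, 2.79, 3.14, 3.14, 3.14, 3.14].

### API

Orientations are given as a unit quaternion [x, y, z, w].
In Python, from station import manip gives the robot as it stands.
- The arm moves only by the tool servo_tool, never from a script. Its argument "rows" is a list that holds one entry, the list of rows, each a list of 7 numbers: the turn, a rotation vector about the tool's x, y, z in degrees, then the shift along the tool's x, y, z in m, then the gripper command: -1 is shut, 1 is fully open, values between are in proportion. In form: [[[wx, wy, wz, tx, ty, tz, jaw], ...]]. A call has 1 to 8 rows; each row shifts and turns the commanded pose from where the row before left it, along the tool's axes as they then stand; what a row does not reach is not made up. A row lasts 1/12 s, in which the tool goes at most 41.7 mm and 7.16 degrees, less where a joint would pass 70% of its speed; a pose out of reach is approached as far as the arm can. A call is refused whole if a number of a shift passes 0.0417 or a number of a turn 7.16, either way. A call with a gripper value outside its range is refused whole. The fingers move at their own pace and stop on an object; "squeeze" is the grip in N (left out, the last holds). Time passes only in rows, so rows that do not move let the fingers close. It gives the time, the measured TCP pose, the force, the opening and the grip force at its end, in the units of the state.
- manip.sense(): the state, without advancing time (a new reading comes with each control period).
- manip.snapshot(name): name is "scene" or "side" or "wrist"; returns the picture (384x512x3 uint8, blue, green, red); there is no depth.
- manip.camera_info(name): a dict with "K" (3x3 intrinsics, pixels), "camera_from_world" (4x4, takes a point from world to camera coordinates). Camera axes: x right, y down, z forward; pixel columns grow to the right and rows downward; lengths in m; the calibration is good to about 2 mm. A picture is of the moment at which its call begins: read the wrist's pose just before it. camera_info takes no time and is no camera call; for the wrist camera it gives the pose at the moment of the call.
- manip.sign_off(): hands the job in; it is judged then, once.
The state is a dict: "t": time; "q": joint angles; "qd": joint speeds; "tau": joint torques, N m; "tcp_pos": TCP position; "tool_rot": TCP orientation; "force": force on the tool from outside, world axes, zero at the start; "ft_torque": the same for the moment, N m; "finger_gap": opening from 0.0 (shut) to 1.0 (fully open); "gripper_force": force on a finger pad.
Only numpy, scipy, OpenCV 4.12 (cv2) and the standard library are available. Lean on these libraries where they do the work, as an engineer would, in place of code of your own. Each camera call takes 0.05 s, during which the arm holds its last target. There are 200 camera calls.

## Working session

There is one attempt and no reset: what is moved stays moved. The work goes in short steps, Python scripts to look and compute and a tool call to move; the robot and the scene stay as the last step left them, time stands still between calls to the robot, and variables do not carry over. Pictures are saved under pics/ and viewed, at most 14 in all, crops included, and the job is handed in when it is done.

Besides the shell and the picture viewer there is one more tool, called after "Emit:" as name(argument=value, ...) on one line, values as JSON. servo_tool: Moves the arm, as the interface text tells. Its arguments: {"type":"object","properties":{"rows":{"type":"array","items":{"type":"array","items":{"type":"array","items":{"type":"number"}}}},"squeeze":{"type":"number"}},"required":["rows"]}

```bash
mkdir -p pics; cat > h.py <<'E'
import numpy as np, cv2
from station import manip
def snap(n,f):
    im=manip.snapshot(n); cv2.imwrite('pics/'+f,im); return im
def ray(n,uv,z,ci=None):
    ci=ci or manip.camera_info(n); K=np.array(ci["K"]);T=np.array(ci["camera_from_world"])
    R=T[:3,:3];c=-R.T@T[:3,3]; d=R.T@np.linalg.inv(K)@np.array([uv[0],uv[1],1.]); return c+d*(z-c[2])/d[2]
def proj(n,p,ci=None):
    ci=ci or manip.camera_info(n); K=np.array(ci["K"]);T=np.array(ci["camera_from_world"])
    q=K@(T[:3,:3]@np.array(p)+T[:3,3]); return q[:2]/q[2]
E
python3 - <<'E'
from h import *
np.set_printoptions(precision=3,suppress=True)
for n in ("scene","side","wrist"):
    ci=manip.camera_info(n);T=np.array(ci["camera_from_world"]);print(n,np.array(ci["K"])[0,0],-T[:3,:3].T@T[:3,3],T[:3,:3].T[:,2])
    im=snap(n,n+'0.png'); cv2.imwrite('pics/%s0.png'%n,cv2.resize(im,(800,600),interpolation=cv2.INTER_CUBIC))
print(manip.sense())
E
```

```text
scene 399.2259814036917 [0.246 0.812 0.603] [ 0.234 -0.82  -0.523]
side 354.90040736315643 [ 0.465 -1.039  0.534] [ 0.016  0.889 -0.458]
wrist 311.33762830776413 [0.081 0.626 0.372] [ 0.305 -0.081 -0.949]
{'t': 0.15, 'q': array([ 1.136,  0.528,  1.434, -0.   ,  1.181, -0.178]), 'qd': array([-0.001, -0.003, -0.003,  0.001, -0.   , -0.001]), 'tau': array([  0.001, -44.274, -17.828,  -0.   ,   0.006,  -0.   ]), 'tcp_pos': array([0.158, 0.604, 0.216]), 'tool_rot': array([ 0.128,  0.992, -0.001, -0.   ]), 'force': array([ 0.521,  0.763, -0.483]), 'ft_torque': array([ 0.016, -0.015, -0.003]), 'gripper_force': 0.0, 'finger_gap': 0.996431524035198}
```

View pics/scene0.png

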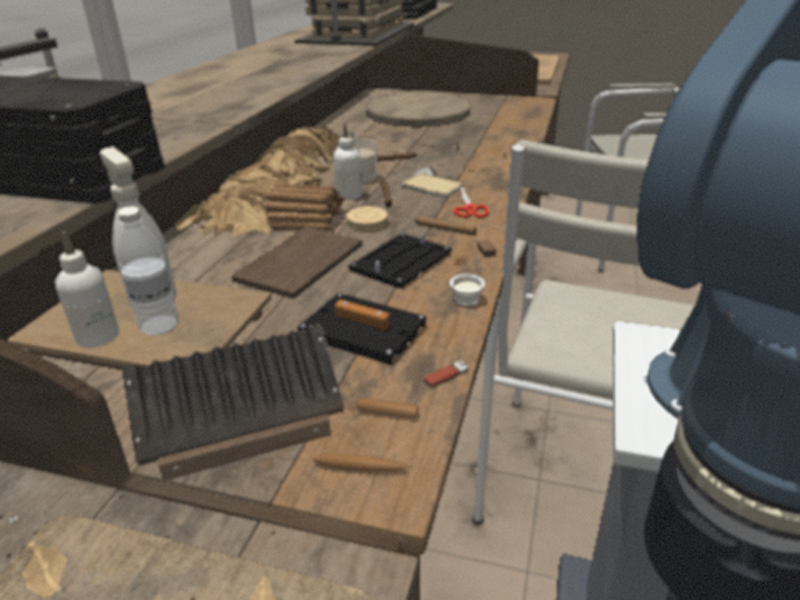

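View pics/side0.png

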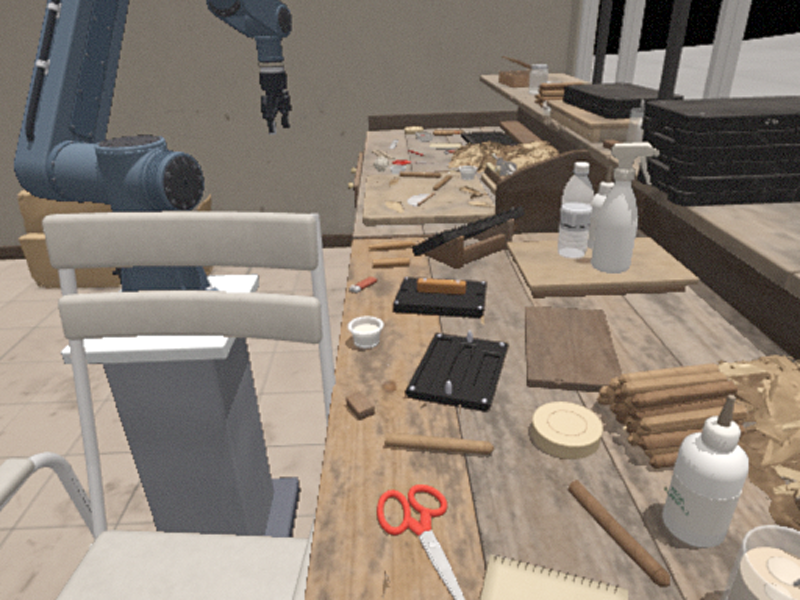

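View pics/wrist0.png

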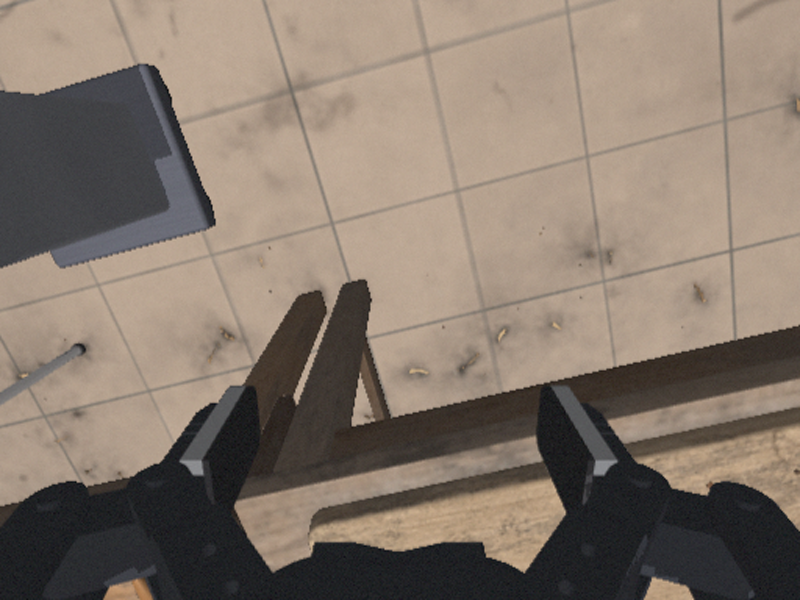

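Scene: spindle at (315..408, 462), short bunch at (357..418, 408), cover with bar around (365,325). Side: mould with dowel tips (470,336) and (448,383), long bunch (385,443)-(493,450), cover at (440,295).

```bash
cat > m1.py <<'E'
from h import *
np.set_printoptions(precision=3,suppress=True)
s=512/800
def r(n,u,v,z): return ray(n,((u+.5)*s-.5,(v+.5)*s-.5),z)
def pair(nm,n,a,b,z):
    A,B=r(n,*a,z),r(n,*b,z); d=B-A; print(nm,n,A[:2],B[:2],'mid',((A+B)/2)[:2],'len',np.linalg.norm(d),'yaw',np.degrees(np.arctan2(d[1],d[0])))
pair('spindle','scene',(315,460),(408,465),.010)
pair('short','scene',(357,406),(418,410),.010)
pair('spindle','side',(368,247),(422,244),.010)
pair('short','side',(371,265),(411,264),.010)
pair('long','side',(385,443),(493,450),.0095)
pair('dowel','side',(448,382),(470,333),.036)
pair('mouldL','side',(409,397),(437,335),.016)
pair('mouldR','side',(490,407),(508,345),.016)
pair('cover front','side',(394,303),(485,307),.022)
pair('cover back','side',(404,279),(487,282),.022)
pair('bar','side',(417,280),(466,281),.048)
pair('coverscene','scene',(315,297),(425,321),.022)
pair('coverscene','scene',(303,325),(395,355),.022)
for nm,u,v in (('cup',366,322),): print(nm,r('side',u,v,.036))
print('block',r('side',360,405,.018),'lighter',r('scene',445,373,.014), 'ridgedtop',r('scene',325,330,.105),r('scene',340,405,.05),r('scene',125,375,.105))
E
python3 m1.py; python3 - <<'E'
import cv2
a=cv2.imread('pics/side0.png')[200:480,320:540]
cv2.imwrite('pics/c1.png',cv2.resize(a,None,fx=2.14,fy=2.14))
E
```

```text
spindle scene [0.524 0.291] [0.406 0.269] mid [0.465 0.28 ] len 0.12008802589285046 yaw -169.41715527910372
short scene [0.507 0.179] [0.42  0.165] mid [0.464 0.172] len 0.08747963751993726 yaw -171.0139223345533
spindle side [0.406 0.268] [0.543 0.275] mid [0.474 0.272] len 0.13724192731467857 yaw 2.738602931423718
short side [0.415 0.155] [0.509 0.152] mid [0.462 0.153] len 0.09383658556279119 yaw -1.8733262203610688
long side [ 0.446 -0.452] [ 0.59  -0.475] mid [ 0.518 -0.464] len 0.14660894893618961 yaw -8.91572680944947
dowel side [ 0.542 -0.354] [ 0.595 -0.214] mid [ 0.569 -0.284] len 0.15001062035387075 yaw 69.2601982075023
mouldL side [ 0.483 -0.361] [ 0.541 -0.183] mid [ 0.512 -0.272] len 0.18689371562264218 yaw 71.88022705833703
mouldR side [ 0.6   -0.393] [ 0.661 -0.226] mid [ 0.63  -0.309] len 0.17707268336673626 yaw 70.12274448420331
cover front side [ 0.466 -0.064] [ 0.642 -0.096] mid [ 0.554 -0.08 ] len 0.17893859340119095 yaw -10.16712982425558
cover back side [0.489 0.046] [0.664 0.015] mid [0.577 0.03 ] len 0.17761078028114743 yaw -9.967601916688563
bar side [ 0.514 -0.017] [ 0.613 -0.03 ] mid [ 0.564 -0.023] len 0.09944884515646044 yaw -7.871164508592397
coverscene scene [ 0.674 -0.068] [ 0.462 -0.04 ] mid [ 0.568 -0.054] len 0.2132622411135546 yaw 172.64966169765708
coverscene scene [0.658 0.022] [0.484 0.064] mid [0.571 0.043] len 0.17898823860300522 yaw 166.2816481457391
cup [ 0.413 -0.161  0.036]
block [ 0.409 -0.378  0.018] lighter [0.401 0.079 0.014] ridgedtop [0.563 0.139 0.105] [0.512 0.225 0.05 ] [0.776 0.299 0.105]
```

```bash
cat >> h.py <<'E'
from scipy.spatial.transform import Rotation as Ro
def cur():
    s=manip.sense(); R=Ro.from_quat(s["tool_rot"]).as_matrix(); return s,R
def go(x,y,z,yaw=None):
    "turn wz to do first, then shift in the turned tool frame (tool y at yaw deg mod 180)"
    s,R=cur(); y0=np.degrees(np.arctan2(R[1,1],R[0,1])); 
    if yaw is None: yaw=y0
    t=(yaw-y0+90)%180-90; a=np.radians(y0+t); Y=np.array([np.cos(a),np.sin(a),0]); X=np.array([-Y[1],Y[0],0])
    d=np.array([x,y,z])-s["tcp_pos"]
    print('tcp',s["tcp_pos"].round(4),'tilt z',R[:,2].round(4),'yaw',round(y0,2),'| wz %.2f  tx %.4f ty %.4f tz %.4f dist %.3f'%(-t,d@X,d@Y,-d[2],np.linalg.norm(d)),'q6 %.2f t %.1f'%(s['q'][5],s['t']))
E
python3 -c "
from h import *
go(.465,.28,.217,100.6)"
```

```text
tcp [0.1579 0.6041 0.216 ] tilt z [-7.0e-04 -1.6e-03 -1.0e+00] yaw 75.34 | wz -25.26  tx -0.2423 ty -0.3751 tz -0.0010 dist 0.447 q6 -0.18 t 0.1
```

View pics/c1.png

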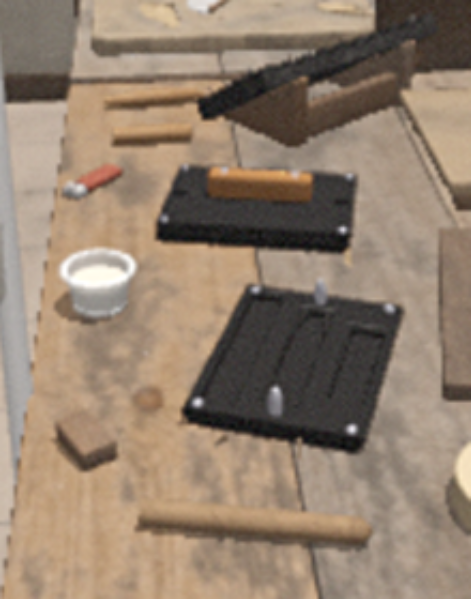

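The crop shows the mould's longest hollow on its left (robot) side, the shortest at the right, with dowel tips at crop (275,388) and (321,280). The cover's bar is at crop (260,185).

Emit:
servo_tool(rows=[[[0,0,-6.3,0,0,0,0.4],[0,0,-6.3,0,0,0,0.4],[0,0,-6.3,0,0,0,0.4],[0,0,-6.3,0,0,0,0.4],[0,0,0,-0.02,-0.031,0,0.4],[0,0,0,-0.02,-0.031,0,0.4],[0,0,0,-0.02,-0.031,0,0.4],[0,0,0,-0.02,-0.031,0,0.4]]], squeeze=30)

```text
t: 0.82
tcp_pos: [0.2599, 0.4961, 0.2165]
tool_rot: [-0.092, 0.996, -0.0, -0.0]
force: [1.3, 0.2, 0.8]
finger_gap: 0.7
gripper_force: 0.0
```

Emit:
servo_tool(rows=[[[0,0,0,-0.02,-0.031,0,0.4],[0,0,0,-0.02,-0.031,0,0.4],[0,0,0,-0.02,-0.031,0,0.4],[0,0,0,-0.02,-0.031,0,0.4],[0,0,0,-0.02,-0.031,0,0.4],[0,0,0,-0.02,-0.031,0,0.4],[0,0,0,-0.02,-0.031,0,0.4],[0,0,0,0,0,0,0.4]]])

```text
t: 1.48
tcp_pos: [0.442, 0.3055, 0.2169]
tool_rot: [-0.089, 0.996, -0.001, 0.002]
force: [0.5, -0.1, 1.3]
finger_gap: 0.698
gripper_force: 0.0
```

```bash
python3 - <<'E'
from h import *
go(.465,.28,.01,100.6)
im=snap('wrist','w1.png'); print(proj('wrist',[.465,.28,.01]),proj('wrist',[.464,.172,.01]))
cv2.imwrite('pics/w1.png',cv2.resize(im,(800,600),interpolation=cv2.INTER_CUBIC))
E
```

```text
tcp [0.442  0.3055 0.2169] tilt z [ 0.0038 -0.0014 -1.    ] yaw 100.2 | wz -0.40  tx -0.0180 ty -0.0293 tz 0.2069 dist 0.210 q6 -1.35 t 1.5
[227.67372601 170.67220433] [137.70088318 154.23023969]
```

View pics/w1.png

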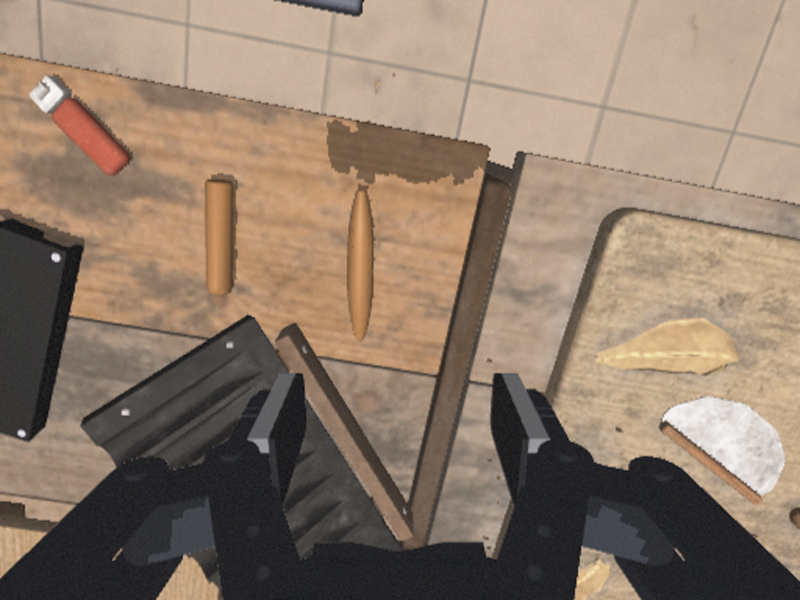

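The wrist view shows the spindle from (362,185) to (360,341), the short bunch from (220,178) to (219,296), and the ridged mould clear behind them.

```bash
cat > m2.py <<'E'
from h import *
np.set_printoptions(precision=4,suppress=True)
s=512/800
def pair(nm,n,a,b,z):
    A,B=[ray(n,((u+.5)*s-.5,(v+.5)*s-.5),z) for u,v in (a,b)]; d=B-A; print(nm,n,A[:2],B[:2],'mid',((A+B)/2)[:2],'len',np.linalg.norm(d).round(4),'yaw',np.degrees(np.arctan2(d[1],d[0])).round(2))
    return ((A+B)/2)[:2],np.degrees(np.arctan2(d[1],d[0]))
E
python3 - <<'E'
from m2 import *
m,y=pair('spindle','wrist',(362,185),(360,341),.010)
pair('short','wrist',(220,180),(219,294),.012)
go(*m,.07,y+90)
go(*m,.012,y+90)
E
```

```text
spindle wrist [0.4028 0.2749] [0.5261 0.2926] mid [0.4644 0.2838] len 0.1245 yaw 8.16
short wrist [0.4174 0.1732] [0.5051 0.178 ] mid [0.4613 0.1756] len 0.0879 yaw 3.14
tcp [0.4394 0.3073 0.2167] tilt z [ 0.0008 -0.0002 -1.    ] yaw 100.22 | wz 2.06  tx -0.0215 ty -0.0269 tz 0.1467 dist 0.151 q6 -1.35 t 1.5
tcp [0.4394 0.3073 0.2167] tilt z [ 0.0008 -0.0002 -1.    ] yaw 100.22 | wz 2.06  tx -0.0215 ty -0.0269 tz 0.2047 dist 0.208 q6 -1.35 t 1.5
```

Emit:
servo_tool(rows=[[[0,0,1.2,-0.0055,-0.0075,0.03,0.4],[0,0,0,-0.0055,-0.0075,0.03,0.4],[0,0,0,-0.0055,-0.0075,0.03,0.3],[0,0,0,-0.0055,-0.0075,0.03,0.2],[0,0,0,0,0,0.02,0.1],[0,0,0,0,0,0,0.1],[0,0,0,0,0,0,0.1],[0,0,0,0,0,0,0.1]]])

```text
t: 2.2
tcp_pos: [0.4636, 0.2848, 0.0777]
tool_rot: [-0.082, 0.997, 0.0, 0.001]
force: [-0.2, 0.1, -0.6]
finger_gap: 0.553
gripper_force: 0.0
```

```bash
python3 - <<'E'
from m2 import *
im=snap('wrist','w2.png')
go(.466,.281,.025,99)
cv2.imwrite('pics/w2.png',cv2.resize(im,(800,600),interpolation=cv2.INTER_CUBIC))
E
```

```text
tcp [0.464  0.2848 0.0783] tilt z [ 0.0024  0.001  -1.    ] yaw 99.4 | wz 0.40  tx -0.0014 ty -0.0041 tz 0.0533 dist 0.053 q6 -1.39 t 2.2
```

View pics/w2.png

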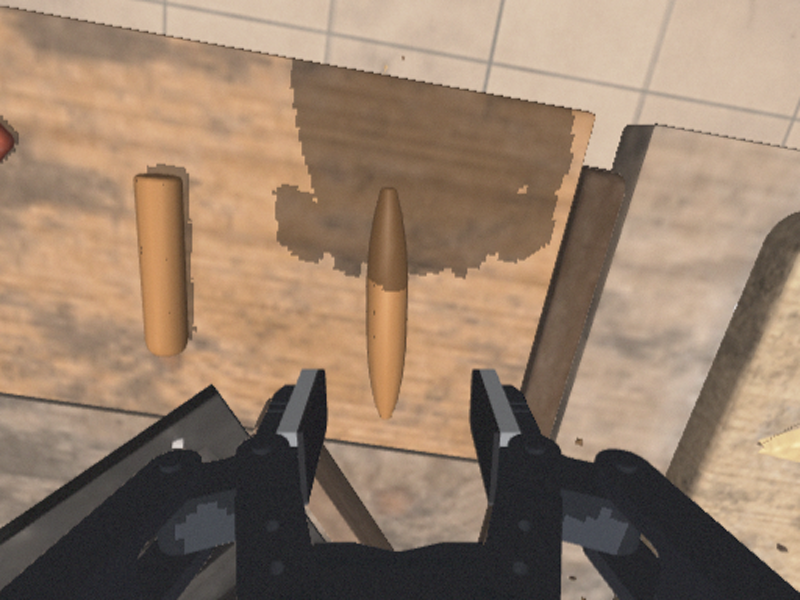

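The spindle runs from (388,187) to (386,418), a bit left of the jaw centre line (398).

```bash
python3 - <<'E'
from m2 import *
m,y=pair('spindle','wrist',(388,187),(386,418),.010)
pair('short','wrist',(160,176),(166,354),.012)
go(*m,.025,y+90)
E
```

```text
spindle wrist [0.4101 0.2722] [0.5295 0.2902] mid [0.4698 0.2812] len 0.1208 yaw 8.56
short wrist [0.4217 0.1714] [0.5095 0.1752] mid [0.4656 0.1733] len 0.0879 yaw 2.53
tcp [0.464  0.2848 0.0783] tilt z [ 0.0024  0.001  -1.    ] yaw 99.4 | wz 0.85  tx -0.0052 ty -0.0044 tz 0.0533 dist 0.054 q6 -1.39 t 2.2
```

Emit:
servo_tool(rows=[[[0,0,0.8,-0.0045,-0.0044,0.018,0.1],[0,0,0,0,0,0.018,0.1],[0,0,0,0,0,0.017,0.0],[0,0,0,0,0,0,-0.2],[0,0,0,0,0,0,-0.5],[0,0,0,0,0,0,-1],[0,0,0,0,0,0,-1],[0,0,0,0,0,0,-1]]])

```text
t: 2.92
tcp_pos: [0.4695, 0.2806, 0.0252]
tool_rot: [-0.075, 0.997, 0.0, 0.001]
force: [-1.0, 0.6, -1.2]
finger_gap: 0.002
gripper_force: 0.0
```

Emit:
servo_tool(rows=[[[0,0,0,0,0,0,-1],[0,0,0,0,0,0,-1]]])

```text
t: 3.08
tcp_pos: [0.4689, 0.2803, 0.0244]
tool_rot: [-0.075, 0.997, 0.0, 0.0]
force: [-0.4, 1.0, 1.0]
finger_gap: -0.0
gripper_force: 0.0
```

```bash
python3 - <<'E'
from m2 import *
im=snap('wrist','w3.png')
cv2.imwrite('pics/w3.png',cv2.resize(im,(800,600),interpolation=cv2.INTER_CUBIC))
E
```

```text
(no output)
```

View pics/w3.png

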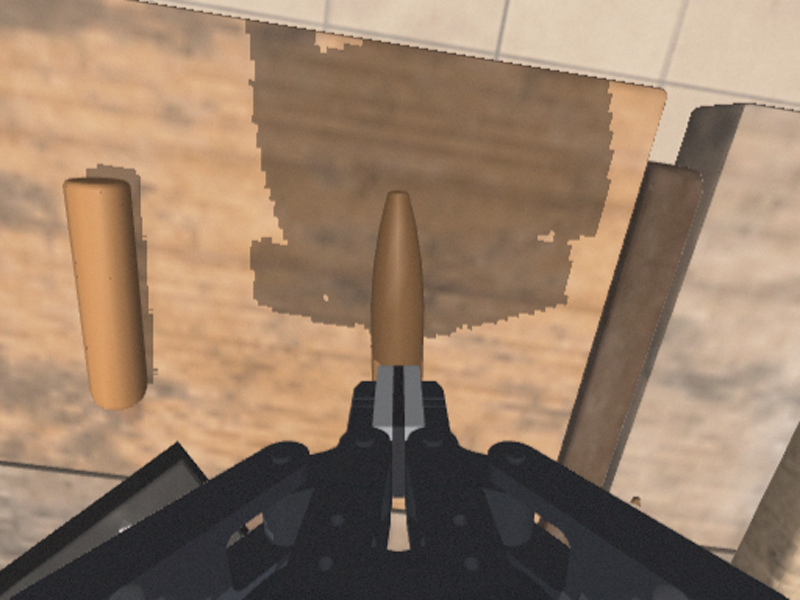

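The fingers have shut above the spindle without taking it (tips at (398,366)); checking where the tips really are.

```bash
python3 - <<'E'
from m2 import *
s,R=cur()
for w in (-.011,.0,.011):
  for d in (-.013,0,.006,.019): print(w,d,((proj('wrist',s['tcp_pos']+R[:,0]*w+R[:,2]*d)+.5)/s_ if 0 else (proj('wrist',s['tcp_pos']+R[:,0]*w+R[:,2]*d)*1.5625).round(0)))
print(s['force'],s['gripper_force'],s['finger_gap'],s['tcp_pos'])
E
```

```text
-0.011 -0.013 [395. 413.]
-0.011 0 [395. 394.]
-0.011 0.006 [395. 385.]
-0.011 0.019 [395. 369.]
0.0 -0.013 [395. 384.]
0.0 0 [395. 366.]
0.0 0.006 [395. 359.]
0.0 0.019 [395. 344.]
0.011 -0.013 [395. 354.]
0.011 0 [395. 338.]
0.011 0.006 [395. 331.]
0.011 0.019 [395. 318.]
[1.2345 0.9204 0.5328] 0.0 -0.0007015651819704478 [0.4689 0.2802 0.0242]
```

Emit:
servo_tool(rows=[[[0,0,0,0,0,0,0.1],[0,0,0,0,0,0,0.1],[0,0,0,0,0,0,0.1],[0,0,0,0,0,0.004,0.1],[0,0,0,0,0,0.004,0.1],[0,0,0,0,0,0,0.1]]])

```text
t: 3.63
tcp_pos: [0.468, 0.2799, 0.0149]
tool_rot: [-0.074, 0.997, -0.0, -0.001]
force: [0.6, -0.0, 0.6]
finger_gap: 0.547
gripper_force: 0.0
```

Emit:
servo_tool(rows=[[[0,0,0,0,0,0.002,0.1],[0,0,0,0,0,0,-1],[0,0,0,0,0,0,-1],[0,0,0,0,0,0,-1],[0,0,0,0,0,0,-1],[0,0,0,0,0,0,-1]]])

```text
t: 4.13
tcp_pos: [0.4687, 0.2802, 0.0139]
tool_rot: [-0.075, 0.997, 0.0, 0.0]
force: [-0.2, 0.9, -1.2]
finger_gap: 0.003
gripper_force: 0.0
```

Emit:
servo_tool(rows=[[[0,0,0,0,0,0.003,-1],[0,0,0,0,0,0.003,-1],[0,0,0,0,0,0,-1]]])

```text
t: 4.38
tcp_pos: [0.4683, 0.28, 0.0072]
tool_rot: [-0.074, 0.997, -0.0, -0.001]
force: [-0.4, 0.3, 0.2]
finger_gap: 0.001
gripper_force: 0.0
```

Emit:
servo_tool(rows=[[[0,0,0,0,0,0.003,-1],[0,0,0,0,0,0,-1]]])

```text
t: 4.55
tcp_pos: [0.4687, 0.2802, 0.0056]
tool_rot: [-0.075, 0.997, 0.0, 0.0]
force: [-0.6, 0.0, 8.1]
finger_gap: -0.001
gripper_force: 3.9
```

Contact with the spindle top (z = 0.020) at TCP z = 0.0055: the fingertips really stand about 14 mm behind the reported TCP. I'll work with tip z ≈ TCP z + 0.0145.

Emit:
servo_tool(rows=[[[0,0,0,0,0,-0.005,0.0],[0,0,0,0,0,0,0.0],[0,0,0,0,0,0,0.0],[0,0,0,0,0,0.007,0],[0,0,0,0,0,0.007,0],[0,0,0,0,0,0.004,0],[0,0,0,0,0,0,0]]])

```text
t: 5.13
tcp_pos: [0.4676, 0.2798, -0.0098]
tool_rot: [-0.074, 0.997, -0.0, -0.001]
force: [0.0, -0.0, 1.5]
finger_gap: 0.498
gripper_force: 0.0
```

Emit:
servo_tool(rows=[[[0,0,0,0,0,0,-1],[0,0,0,0,0,0,-1],[0,0,0,0,0,0,-1],[0,0,0,0,0,0,-1],[0,0,0,0,0,0,-1]]])

```text
t: 5.55
tcp_pos: [0.4688, 0.2802, -0.008]
tool_rot: [-0.074, 0.997, 0.0, 0.0]
force: [0.6, 0.5, -0.5]
finger_gap: 0.224
gripper_force: 32.1
```

Emit:
servo_tool(rows=[[[0,0,0,0,0,-0.01,-1],[0,0,0,0,0,-0.03,-1],[0,0,0,0,0,-0.04,-1],[0,0,0,0,0,-0.04,-1],[0,0,0,0,0,-0.04,-1],[0,0,0,0,0,-0.02,-1],[0,0,6,0,0,0,-1],[0,0,6,0,0,0,-1]]], squeeze=40)

```text
t: 6.22
tcp_pos: [0.4697, 0.2806, 0.1751]
tool_rot: [0.033, 0.999, 0.001, 0.003]
force: [-0.9, -0.2, -0.9]
finger_gap: 0.216
gripper_force: 43.2
```

Emit:
servo_tool(rows=[[[0,0,7,0,0,0,-1],[0,0,7,0,0,0,-1],[0,0,7,0,0,0,-1],[0,0,7,0,0,0,-1],[0,0,7,0,0,0,-1],[0,0,7,0,0,0,-1],[0,0,7,0,0,0,-1],[0,0,7,0,0,0,-1]]])

```text
t: 6.88
tcp_pos: [0.4683, 0.2801, 0.1726]
tool_rot: [0.498, 0.867, 0.0, 0.0]
force: [1.4, -0.1, 0.3]
finger_gap: 0.221
gripper_force: 43.2
```

Emit:
servo_tool(rows=[[[0,0,7,0,0,0,-1],[0,0,7,0,0,0,-1],[0,0,7,0,0,0,-1],[0,0,7,0,0,0,-1],[0,0,7,0,0,0,-1],[0,0,7,0,0,0,-1],[0,0,7,0,0,0,-1],[0,0,0,0,0,0,-1]]])

```text
t: 7.55
tcp_pos: [0.4684, 0.2801, 0.1726]
tool_rot: [0.812, 0.584, 0.0, 0.0]
force: [-1.0, 0.0, -0.8]
finger_gap: 0.217
gripper_force: 43.2
```

```bash
python3 -c "
from h import *
go(.569,-.284,.16,-19.5)"
```

```text
tcp [0.4684 0.2801 0.1726] tilt z [ 5.e-04  2.e-04 -1.e+00] yaw -18.57 | wz 0.93  tx -0.4982 ty 0.2831 tz 0.0126 dist 0.573 q6 0.66 t 7.5
```

Emit:
servo_tool(rows=[[[0,0,0.9,0,0,-0.02,-1],[0,0,0,-0.033,0.019,-0.01,-1],[0,0,0,-0.033,0.019,-0.01,-1],[0,0,0,-0.033,0.019,0,-1],[0,0,0,-0.033,0.019,0,-1],[0,0,0,-0.033,0.019,0,-1],[0,0,0,-0.033,0.019,0,-1],[0,0,0,-0.033,0.019,0,-1]]])

```text
t: 8.22
tcp_pos: [0.5174, 0.0164, 0.2125]
tool_rot: [0.815, 0.58, 0.0, 0.0]
force: [0.5, -0.1, 0.8]
finger_gap: 0.215
gripper_force: 43.2
```

Emit:
servo_tool(rows=[[[0,0,0,-0.033,0.019,0,-1],[0,0,0,-0.033,0.019,0,-1],[0,0,0,-0.033,0.019,0,-1],[0,0,0,-0.033,0.019,0,-1],[0,0,0,-0.033,0.019,0,-1],[0,0,0,-0.033,0.019,0,-1],[0,0,0,-0.033,0.019,0,-1],[0,0,0,-0.033,0.017,0,-1]]])

```text
t: 8.88
tcp_pos: [0.5716, -0.2826, 0.2124]
tool_rot: [0.815, 0.58, 0.0, 0.0]
force: [0.6, 0.2, 0.4]
finger_gap: 0.221
gripper_force: 43.2
```

Emit:
servo_tool(rows=[[[0,0,0,0,0,0,-1],[0,0,0,0,0,0,-1],[0,0,0,0,0,0,-1],[0,0,0,0,0,0,-1]]])

```text
t: 9.22
tcp_pos: [0.5711, -0.2791, 0.2119]
tool_rot: [0.815, 0.579, -0.0, -0.001]
force: [-0.3, -0.2, 0.9]
finger_gap: 0.216
gripper_force: 43.2
```

```bash
python3 - <<'E'
from m2 import *
go(.569,-.284,.16,-19.5)
im=snap('wrist','w4.png')
go(.569,-.284,.16,-19.5)
cv2.imwrite('pics/w4.png',cv2.resize(im,(800,600),interpolation=cv2.INTER_CUBIC))
E
```

```text
tcp [ 0.5711 -0.2791  0.2119] tilt z [-0.0009  0.0011 -1.    ] yaw -19.23 | wz 0.27  tx -0.0053 ty -0.0003 tz 0.0519 dist 0.052 q6 -0.29 t 9.2
tcp [ 0.5712 -0.2789  0.2119] tilt z [-0.0007  0.0008 -1.    ] yaw -19.22 | wz 0.28  tx -0.0055 ty -0.0004 tz 0.0519 dist 0.052 q6 -0.29 t 9.3
```

View pics/w4.png

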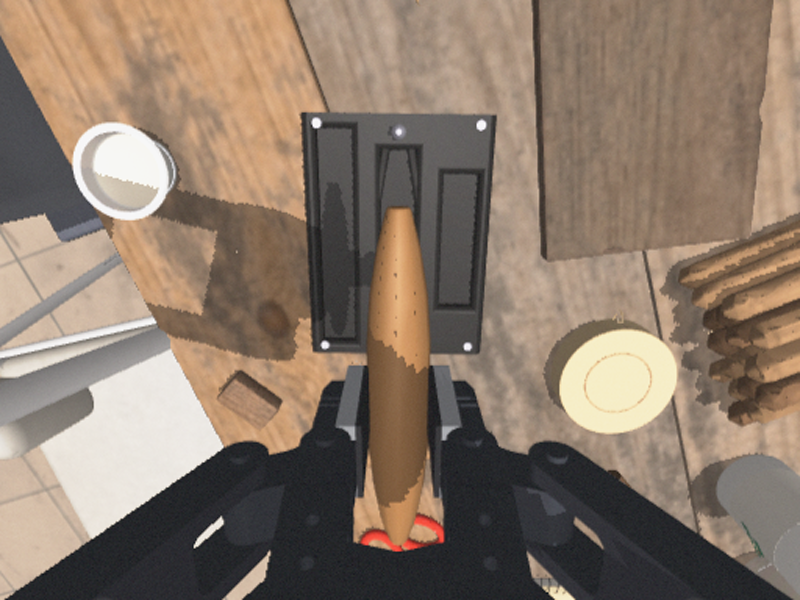

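The mould is clear in view: corner screws at (316,124), (481,125), (468,346) and (325,345), far dowel tip at (400,131), spindle held straight between the jaws from (399,208) to (398,545).

```bash
python3 - <<'E'
from m2 import *
P=[(316,124),(481,125),(468,346),(325,345)]
W=[ray('wrist',((u+.5)*.64-.5,(v+.5)*.64-.5),.0165) for u,v in P]
c=np.mean(W,0); print(np.array(W)[:,:2],c, [np.linalg.norm(W[i]-W[(i+1)%4]).round(4) for i in range(4)])
for a,b in((3,0),(2,1)): d=W[a]-W[b]; print(np.degrees(np.arctan2(-d[1],-d[0])))
print('dowel',ray('wrist',(400*.64,131*.64),.036))
s,R=cur(); tip=s['tcp_pos']; zc=tip[2]+.018
pair('spin','wrist',(399,208),(398,545),zc)
# best fit center from mould model
pair('corn','wrist',(303,113),(479,352),.016);pair('corn','wrist',(496,115),(314,352),.016)
E
```

```text
[[ 0.5477 -0.1783]
 [ 0.6539 -0.2159]
 [ 0.5984 -0.3713]
 [ 0.4919 -0.3335]] [ 0.573  -0.2748  0.0165] [np.float64(0.1127), np.float64(0.165), np.float64(0.1129), np.float64(0.1649)]
70.24043248592727
70.33221966269213
dowel [ 0.6005 -0.2016  0.036 ]
spin wrist [ 0.593  -0.2208] [ 0.5529 -0.3352] mid [ 0.5729 -0.278 ] len 0.1212 yaw -109.32
corn wrist [ 0.542  -0.1688] [ 0.6051 -0.3794] mid [ 0.5735 -0.2741] len 0.2199 yaw -73.31
corn wrist [ 0.6654 -0.2131] [ 0.4813 -0.3365] mid [ 0.5733 -0.2748] len 0.2216 yaw -146.18
```

Emit:
servo_tool(rows=[[[0,0,0.4,0.0035,-0.0003,0.03,-1],[0,0,0,0,0,0.04,-1],[0,0,0,0,0,0.04,-1],[0,0,0,0,0,0.04,-1],[0,0,0,0,0,0.03,-1],[0,0,0,0,0,0,-1],[0,0,0,0,0,0,-1]]])

```text
t: 9.85
tcp_pos: [0.5716, -0.2753, 0.0307]
tool_rot: [0.817, 0.576, -0.001, -0.002]
force: [0.8, -0.4, 0.8]
finger_gap: 0.217
gripper_force: 43.2
```

```bash
python3 - <<'E'
from m2 import *
go(.5725,-.275,.003,-19.7)
im=snap('wrist','w5.png')
go(.5725,-.275,.003,-19.7)
cv2.imwrite('pics/w5.png',cv2.resize(im,(800,600),interpolation=cv2.INTER_CUBIC))
E
```

```text
tcp [ 0.5716 -0.2753  0.0307] tilt z [-0.0034  0.0025 -1.    ] yaw -19.64 | wz 0.06  tx 0.0006 ty 0.0008 tz 0.0277 dist 0.028 q6 -0.28 t 9.8
tcp [ 0.5732 -0.2767  0.0328] tilt z [ 0.0007 -0.0005 -1.    ] yaw -19.66 | wz 0.04  tx 0.0013 ty -0.0012 tz 0.0298 dist 0.030 q6 -0.28 t 9.9
```

View pics/w5.png

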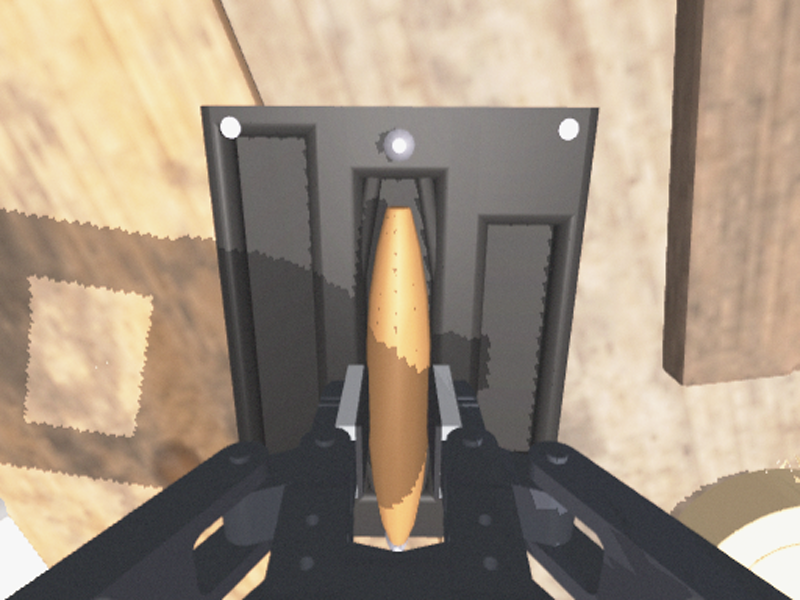

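The spindle (x≈399) lies right over the middle hollow (352..447 at its end); lowering and releasing.

Emit:
servo_tool(rows=[[[0,0,0,0.0008,-0.0005,0.01,-1],[0,0,0,0,0,0.01,-1],[0,0,0,0,0,0.007,-1],[0,0,0,0,0,0,-1],[0,0,0,0,0,0.002,-1],[0,0,0,0,0,0,-1]]])

```text
t: 10.4
tcp_pos: [0.5723, -0.2764, 0.0028]
tool_rot: [0.818, 0.575, 0.0, 0.0]
force: [-0.3, 0.0, -0.3]
finger_gap: 0.22
gripper_force: 43.2
```

```bash
python3 - <<'E'
from m2 import *
s,R=cur();print(s['force'])
go(.5725,-.275,.001,-19.7)
E
```

```text
[-0.3372  0.0476 -0.3385]
tcp [ 0.5723 -0.2764  0.0028] tilt z [ 0.0001 -0.0001 -1.    ] yaw -19.76 | wz -0.06  tx 0.0014 ty -0.0003 tz 0.0018 dist 0.002 q6 -0.28 t 10.4
```

Emit:
servo_tool(rows=[[[0,0,0,0.0008,0,0.0015,-1],[0,0,0,0,0,0,-1],[0,0,0,0,0,0,-0.4],[0,0,0,0,0,0,-0.3],[0,0,0,0,0,0,-0.2],[0,0,0,0,0,0,-0.2],[0,0,0,0,0,0,-0.2]]])

```text
t: 10.98
tcp_pos: [0.5725, -0.2755, 0.0013]
tool_rot: [0.818, 0.575, 0.0, -0.0]
force: [-0.5, -0.3, 0.4]
finger_gap: 0.4
gripper_force: 0.0
```

Emit:
servo_tool(rows=[[[0,0,0,0,0,-0.02,-0.2],[0,0,0,0,0,-0.04,-0.2],[0,0,0,0,0,-0.04,-0.2],[0,0,0,0,0,-0.04,-0.2],[0,0,0,0,0,-0.04,-0.2],[0,0,0,-0.02,0,-0.03,-0.2],[0,0,0,0,0,0,-0.2],[0,0,0,0,0,0,-0.2]]])

```text
t: 11.65
tcp_pos: [0.5667, -0.296, 0.2141]
tool_rot: [0.818, 0.575, 0.001, 0.003]
force: [0.4, 0.7, -0.4]
finger_gap: 0.404
gripper_force: 0.0
```

```bash
python3 - <<'E'
from m2 import *
im=snap('wrist','w6.png')
cv2.imwrite('pics/w6.png',cv2.resize(im,(800,600),interpolation=cv2.INTER_CUBIC))
go(.518,-.464,.1,81.1)
go(.466,.173,.1,92.5)
print((proj('wrist',[.446,-.452,.01])*1.5625),(proj('wrist',[.59,-.475,.01])*1.5625))
E
```

```text
tcp [ 0.5655 -0.2944  0.2117] tilt z [ 0.0006 -0.0001 -1.    ] yaw -19.8 | wz 79.10  tx -0.0207 ty 0.1749 tz 0.1117 dist 0.209 q6 -0.31 t 11.7
tcp [ 0.5655 -0.2944  0.2117] tilt z [ 0.0006 -0.0001 -1.    ] yaw -19.8 | wz 67.70  tx -0.0790 ty -0.4713 tz 0.1117 dist 0.491 q6 -0.31 t 11.7
[328.9256 458.0174] [494.8807 431.4772]
```

View pics/w6.png

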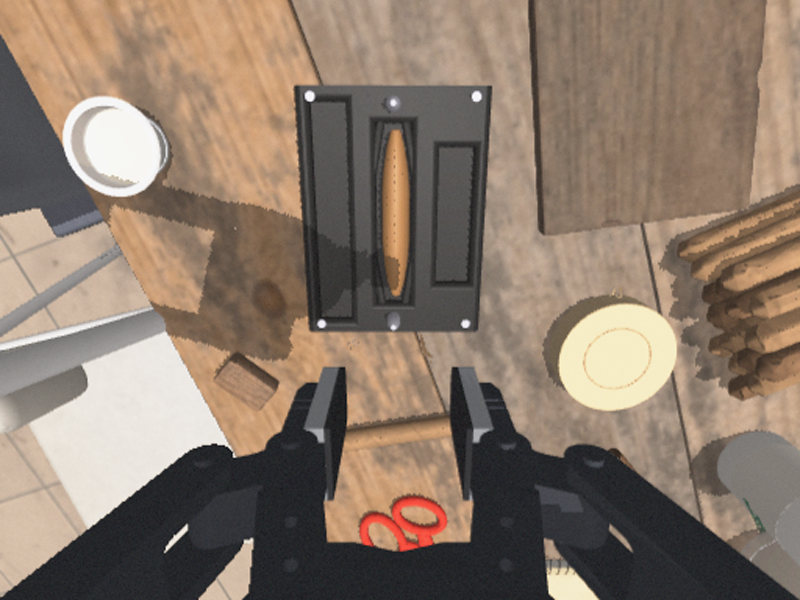

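The spindle lies seated in the middle hollow (395,125..300). The long bunch shows between the fingers near (400,432).

Emit:
servo_tool(rows=[[[0,0,0,-0.035,0.0025,0,-0.2],[0,0,0,-0.035,0.0025,0,-0.2],[0,0,0,-0.035,0.0025,0,-0.2],[0,0,0,-0.035,0.0025,0,-0.2],[0,0,0,-0.035,0.0025,0,-0.2],[0,0,7.1,0,0,0,-0.2],[0,0,7.1,0,0,0,-0.2],[0,0,7.1,0,0,0,-0.2]]])

```text
t: 12.37
tcp_pos: [0.5169, -0.4626, 0.2076]
tool_rot: [0.912, 0.411, -0.001, -0.003]
force: [0.3, 0.9, 0.2]
finger_gap: 0.402
gripper_force: 0.0
```

Emit:
servo_tool(rows=[[[0,0,7.1,0,0,0,-0.1],[0,0,7.1,0,0,0,-0.1],[0,0,7.1,0,0,0,-0.1],[0,0,7.1,0,0,0,0],[0,0,7.1,0,0,0,0],[0,0,7.1,0,0,0,0],[0,0,7.1,0,0,0,0],[0,0,7.1,0,0,0,0]]])

```text
t: 13.03
tcp_pos: [0.5176, -0.4614, 0.208]
tool_rot: [0.997, -0.071, -0.002, -0.002]
force: [0.1, 0.1, -0.1]
finger_gap: 0.505
gripper_force: 0.0
```

Emit:
servo_tool(rows=[[[0,0,1,0,0,0.03,0],[0,0,0,0,0,0.03,0],[0,0,0,0,0,0.03,0],[0,0,0,0,0,0.03,0],[0,0,0,0,0,0,0],[0,0,0,0,0,0,0],[0,0,0,0,0,0,0],[0,0,0,0,0,0,0]]])

```text
t: 13.7
tcp_pos: [0.5194, -0.4643, 0.0931]
tool_rot: [0.997, -0.077, 0.001, 0.001]
force: [-0.2, 1.1, 0.5]
finger_gap: 0.501
gripper_force: 0.0
```

```bash
python3 - <<'E'
from m2 import *
im=snap('wrist','w7.png')
cv2.imwrite('pics/w7.png',cv2.resize(im,(800,600),interpolation=cv2.INTER_CUBIC))
go(.518,-.464,-.008,81.1)
E
```

```text
tcp [ 0.5195 -0.4644  0.0936] tilt z [ 0.0026 -0.0032 -1.    ] yaw -98.85 | wz 0.05  tx -0.0015 ty -0.0002 tz 0.1016 dist 0.102 q6 0.84 t 13.8
```

View pics/w7.png

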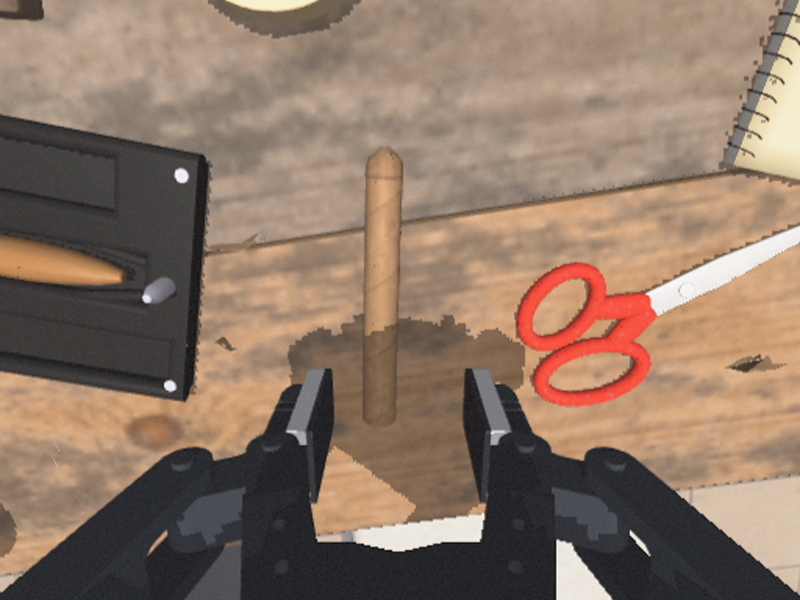

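The long bunch runs from (384,146) to (379,426), slightly left of the jaw centre (398).

```bash
python3 - <<'E'
from m2 import *
m,y=pair('long','wrist',(384,148),(379,424),.0095)
go(*m,-.008,y+90)
E
```

```text
long wrist [ 0.5948 -0.4682] [ 0.446  -0.4409] mid [ 0.5204 -0.4545] len 0.1513 yaw 169.58
tcp [ 0.5195 -0.4644  0.0936] tilt z [ 0.0026 -0.0032 -1.    ] yaw -98.85 | wz 1.57  tx -0.0009 ty -0.0099 tz 0.1016 dist 0.102 q6 0.84 t 13.8
```

Emit:
servo_tool(rows=[[[0,0,1.5,-0.001,-0.009,0.02,0],[0,0,0,0,0,0.03,0],[0,0,0,0,0,0.025,0],[0,0,0,0,0,0.02,0],[0,0,0,0,0,0,0],[0,0,0,0,0,0,0]]])

```text
t: 14.25
tcp_pos: [0.519, -0.4544, -0.0031]
tool_rot: [0.996, -0.09, 0.0, 0.0]
force: [0.4, -0.2, 0.0]
finger_gap: 0.501
gripper_force: 0.0
```

Emit:
servo_tool(rows=[[[0,0,0,0,0,0.006,-0.2],[0,0,0,0,0,0,-1],[0,0,0,0,0,0,-1],[0,0,0,0,0,0,-1],[0,0,0,0,0,0,-1],[0,0,0,0,0,0,-1]]])

```text
t: 14.75
tcp_pos: [0.5196, -0.4553, -0.0079]
tool_rot: [0.996, -0.09, 0.001, 0.001]
force: [-0.4, 0.5, 6.1]
finger_gap: 0.171
gripper_force: 41.2
```

Emit:
servo_tool(rows=[[[0,0,0,0,0,-0.01,-1],[0,0,0,0,0,-0.03,-1],[0,0,0,0,0,-0.04,-1],[0,0,0,0,0,-0.04,-1],[0,0,-7,0,0,0,-1],[0,0,-7,0,0,0,-1],[0,0,-7,0,0,0,-1],[0,0,-7,0,0,0,-1]]])

```text
t: 15.42
tcp_pos: [0.5187, -0.454, 0.1113]
tool_rot: [0.988, 0.156, 0.0, 0.0]
force: [0.3, -0.7, -0.5]
finger_gap: 0.174
gripper_force: 40.5
```

Emit:
servo_tool(rows=[[[0,0,-7,0,0,0,-1],[0,0,-7,0,0,0,-1],[0,0,-7,0,0,0,-1],[0,0,-7,0,0,0,-1],[0,0,-7,0,0,0,-1],[0,0,-7,0,0,0,-1],[0,0,-7,0,0,0,-1],[0,0,-3.6,0,0,0,-1]]])

```text
t: 16.08
tcp_pos: [0.5185, -0.4539, 0.1106]
tool_rot: [0.816, 0.577, -0.0, -0.0]
force: [0.9, 0.2, 0.4]
finger_gap: 0.174
gripper_force: 40.5
```

Emit:
servo_tool(rows=[[[0,0,0,0,0,0,-1],[0,0,0,0,0,0,-1]]])

```text
t: 16.25
tcp_pos: [0.5186, -0.454, 0.1105]
tool_rot: [0.818, 0.575, -0.0, -0.0]
force: [-0.3, -0.2, -0.1]
finger_gap: 0.173
gripper_force: 40.5
```

```bash
python3 -c "
from h import *
go(.5306,-.2596,.11,-19.7)"
```

```text
tcp [ 0.5186 -0.454   0.1105] tilt z [-2.e-04  3.e-04 -1.e+00] yaw -19.86 | wz -0.16  tx 0.1871 ty -0.0543 tz 0.0005 dist 0.195 q6 -0.53 t 16.2
```

Emit:
servo_tool(rows=[[[0,0,-0.15,0.0312,-0.009,0,-1],[0,0,0,0.0312,-0.009,0,-1],[0,0,0,0.0312,-0.009,0,-1],[0,0,0,0.0312,-0.009,0,-1],[0,0,0,0.0312,-0.009,0,-1],[0,0,0,0.0312,-0.009,0,-1],[0,0,0,0,0,0.03,-1],[0,0,0,0,0,0.03,-1]]])

```text
t: 16.92
tcp_pos: [0.5326, -0.2585, 0.0521]
tool_rot: [0.817, 0.577, 0.001, 0.002]
force: [0.2, 0.5, -1.4]
finger_gap: 0.174
gripper_force: 40.5
```

Emit:
servo_tool(rows=[[[0,0,0,0,0,0.015,-1],[0,0,0,0,0,0,-1],[0,0,0,0,0,0,-1],[0,0,0,0,0,0,-1]]])

```text
t: 17.25
tcp_pos: [0.5316, -0.2605, 0.0363]
tool_rot: [0.817, 0.576, 0.0, 0.001]
force: [1.7, -1.0, 0.5]
finger_gap: 0.173
gripper_force: 40.5
```

```bash
python3 - <<'E'
from m2 import *
go(.5306,-.2596,.001,-19.7)
im=snap('wrist','w8.png')
cv2.imwrite('pics/w8.png',cv2.resize(im,(800,600),interpolation=cv2.INTER_CUBIC))
# expected pixel of hollow's edges at far end (x=+.08,y=45+-12.5 at z=.016), and bunch far end
a=np.radians(70.3);X=np.array([np.cos(a),np.sin(a),0]);Y=np.array([-np.sin(a),np.cos(a),0]);c=np.array([.573,-.2748,.0])
for p in ((.08,.0325),(.08,.0575)): print((proj('wrist',c+X*p[0]+Y*p[1]+[0,0,.016])*1.5625).round(0))
E
```

```text
tcp [ 0.5316 -0.2605  0.0363] tilt z [ 0.0016 -0.0011 -1.    ] yaw -19.66 | wz 0.04  tx 0.0005 ty -0.0012 tz 0.0353 dist 0.035 q6 -0.30 t 17.2
[427. 137.]
[354. 137.]
```

Emit:
servo_tool(rows=[[[0,0,0,0,-0.001,0.01,-1],[0,0,0,0,0,0.01,-1],[0,0,0,0,0,0.008,-1],[0,0,0,0,0,0,-1],[0,0,0,0,0,0.004,-1],[0,0,0,0,0,0,-1],[0,0,0,0,0,0,-1]]])

```text
t: 17.88
tcp_pos: [0.5298, -0.2595, 0.0031]
tool_rot: [0.817, 0.576, -0.0, -0.0]
force: [-0.2, 0.0, 0.1]
finger_gap: 0.173
gripper_force: 40.5
```

```bash
python3 -c "
from h import *
go(.5306,-.2596,.001,-19.7);print(manip.sense()['force'])"
```

```text
tcp [ 0.5298 -0.2595  0.0031] tilt z [-3.e-04  2.e-04 -1.e+00] yaw -19.61 | wz 0.09  tx 0.0001 ty 0.0008 tz 0.0021 dist 0.002 q6 -0.30 t 17.9
[-0.17859853  0.00432347  0.07416206]
```

Emit:
servo_tool(rows=[[[0,0,0,0,0.0006,0.002,-1],[0,0,0,0,0,0,-1],[0,0,0,0,0,0,-0.5],[0,0,0,0,0,0,-0.35],[0,0,0,0,0,0,-0.3],[0,0,0,0,0,0,-0.3],[0,0,0,0,0,0,-0.3],[0,0,0,0,0,-0.01,-0.3]]])

```text
t: 18.55
tcp_pos: [0.5293, -0.2589, 0.01]
tool_rot: [0.817, 0.576, -0.001, -0.002]
force: [-0.1, 0.3, 0.2]
finger_gap: 0.346
gripper_force: 0.0
```

Emit:
servo_tool(rows=[[[0,0,0,0,0,-0.03,-0.2],[0,0,0,0,0,-0.04,-0.2],[0,0,0,0,0,-0.04,-0.2],[0,0,0,0,0,-0.04,-0.2],[0,0,0,0,0,-0.04,0],[0,0,0,0,0,0,0],[0,0,0,0,0,0,0]]])

```text
t: 19.13
tcp_pos: [0.5321, -0.2608, 0.2053]
tool_rot: [0.817, 0.576, 0.001, 0.004]
force: [0.5, -0.2, -0.8]
finger_gap: 0.497
gripper_force: 0.0
```

```bash
python3 -c "
from h import *
snap('wrist','w9.png')
go(.466,.173,.2,92.5)"
```

```text
tcp [ 0.5306 -0.2597  0.2028] tilt z [ 0.002  -0.0015 -1.    ] yaw -19.6 | wz 67.90  tx -0.0457 ty -0.4351 tz 0.0028 dist 0.438 q6 -0.30 t 19.2
```

Emit:
servo_tool(rows=[[[0,0,0,0.0322,-0.0171,0,0],[0,0,0,0.0322,-0.0171,0,0],[0,0,0,0.0322,-0.0171,0,0],[0,0,0,0.0322,-0.0171,0,0],[0,0,0,0.0322,-0.0171,0,0],[0,0,0,0.0322,-0.0171,0,0],[0,0,0,0.0322,-0.0171,0,0],[0,0,0,0.0322,-0.0171,0,0]]])

```text
t: 19.85
tcp_pos: [0.4858, 0.0308, 0.1995]
tool_rot: [0.817, 0.576, -0.002, -0.002]
force: [-0.5, -0.1, 1.0]
finger_gap: 0.499
gripper_force: 0.0
```

Emit:
servo_tool(rows=[[[0,0,0,0.0322,-0.0171,0,0],[0,0,0,0.0322,-0.0171,0,0],[0,0,0,0.0322,-0.0171,0,0],[0,0,0,0.0322,-0.0171,0,0],[0,0,7,0,0,0,0],[0,0,7,0,0,0,0],[0,0,7,0,0,0,0],[0,0,7,0,0,0,0]]])

```text
t: 20.52
tcp_pos: [0.4649, 0.1735, 0.1993]
tool_rot: [0.933, 0.359, -0.002, -0.001]
force: [-0.6, -0.4, -0.7]
finger_gap: 0.5
gripper_force: 0.0
```

Emit:
servo_tool(rows=[[[0,0,7,0,0,0,0],[0,0,7,0,0,0,0],[0,0,7,0,0,0,0],[0,0,7,0,0,0,0],[0,0,7,0,0,0,0],[0,0,4.9,0,0,0,0],[0,0,0,0,0,0,0],[0,0,0,0,0,0,0]]])

```text
t: 21.18
tcp_pos: [0.4655, 0.173, 0.1999]
tool_rot: [1.0, 0.023, -0.002, 0.0]
force: [0.0, -0.8, 0.2]
finger_gap: 0.501
gripper_force: 0.0
```

```bash
python3 - <<'E'
from m2 import *
go(.466,.173,-.008,92.5)
im=snap('wrist','w10.png')
cv2.imwrite('pics/w10.png',cv2.resize(im,(800,600),interpolation=cv2.INTER_CUBIC))
E
```

```text
tcp [0.4655 0.173  0.1999] tilt z [-0.0037 -0.0005 -1.    ] yaw -87.38 | wz 0.12  tx 0.0005 ty 0.0000 tz 0.2079 dist 0.208 q6 1.66 t 21.2
```

View pics/w10.png

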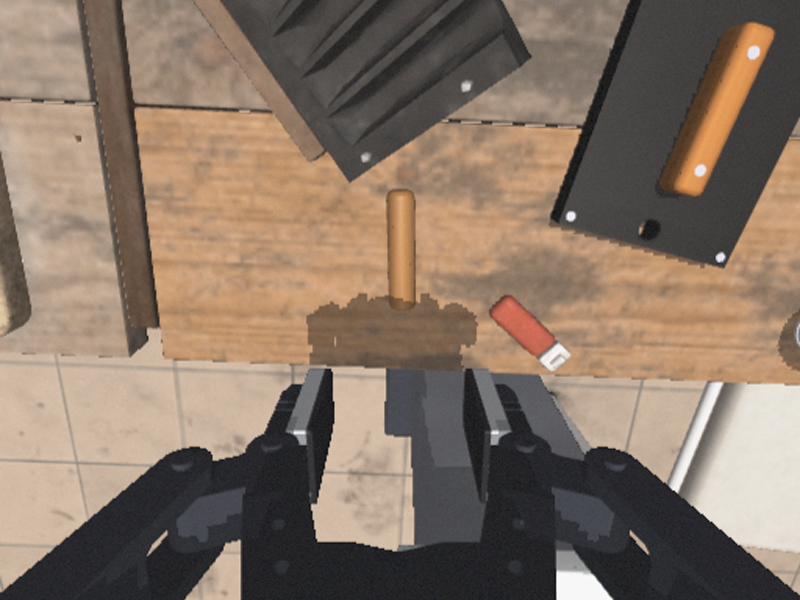

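The short bunch runs (400,190)-(402,309), centred between the jaws. The cover's bar screws (753,52), (700,171), hole (650,230) and corner screws (570,216), (720,258) are also in view.

```bash
python3 - <<'E'
from m2 import *
m,y=pair('short','wrist',(401,191),(402,308),.010)
go(*m,-.008,y+90)
pair('barscrews','wrist',(700,171),(753,52),.048)
pair('corner screws','wrist',(570,216),(720,258),.022)
print(ray('wrist',(650*.64,230*.64),.022))
E
```

```text
short wrist [0.5078 0.1741] [0.4205 0.1691] mid [0.4641 0.1716] len 0.0875 yaw -176.74
tcp [0.4658 0.173  0.2002] tilt z [-0.0029 -0.0004 -1.    ] yaw -87.38 | wz -0.64  tx -0.0018 ty 0.0013 tz 0.2082 dist 0.208 q6 1.66 t 21.2
barscrews wrist [ 0.533  -0.0088] [ 0.6    -0.0229] mid [ 0.5665 -0.0159] len 0.0684 yaw -11.87
corner screws wrist [0.4977 0.0573] [ 0.4731 -0.0533] mid [0.4854 0.002 ] len 0.1133 yaw -102.56
[0.4904 0.0001 0.022 ]
```

Emit:
servo_tool(rows=[[[0,0,-0.5,-0.001,0.0008,0.03,0],[0,0,0,0,0,0.04,0],[0,0,0,0,0,0.04,0],[0,0,0,0,0,0.04,0],[0,0,0,0,0,0.04,0],[0,0,0,0,0,0.01,0],[0,0,0,0,0,0,0],[0,0,0,0,0,0,0]]])

```text
t: 21.9
tcp_pos: [0.4659, 0.1723, 0.0015]
tool_rot: [1.0, 0.026, -0.0, 0.0]
force: [-0.3, -0.3, -0.2]
finger_gap: 0.504
gripper_force: 0.0
```

Emit:
servo_tool(rows=[[[0,0,0,0,0,0.008,-0.2],[0,0,0,0,0,0,-1],[0,0,0,0,0,0,-1],[0,0,0,0,0,0,-1],[0,0,0,0,0,0,-1],[0,0,0,0,0,0,-1]]])

```text
t: 22.4
tcp_pos: [0.467, 0.1725, -0.0051]
tool_rot: [1.0, 0.026, 0.002, -0.0]
force: [0.2, 1.1, 7.2]
finger_gap: 0.217
gripper_force: 40.0
```

Emit:
servo_tool(rows=[[[0,0,0,0,0,-0.01,-1],[0,0,0,0,0,-0.03,-1],[0,0,0,0,0,-0.04,-1],[0,0,0,0,0,-0.04,-1],[0,0,0,0,0,-0.04,-1],[0,0,-7,0,0,-0.02,-1],[0,0,-7,0,0,0,-1],[0,0,-7,0,0,0,-1]]])

```text
t: 23.07
tcp_pos: [0.4667, 0.1725, 0.1765]
tool_rot: [0.977, 0.211, 0.003, 0.0]
force: [-1.1, 0.2, -0.6]
finger_gap: 0.22
gripper_force: 39.2
```

Emit:
servo_tool(rows=[[[0,0,-7,0,0,0,-1],[0,0,-7,0,0,0,-1],[0,0,-7,0,0,0,-1],[0,0,-7,0,0,0,-1],[0,0,-7,0,0,0,-1],[0,0,-7,0,0,0,-1],[0,0,-4.5,0,0,0,-1],[0,0,0,0,0,0,-1]]])

```text
t: 23.73
tcp_pos: [0.4654, 0.1723, 0.1741]
tool_rot: [0.816, 0.578, 0.0, 0.0]
force: [0.5, -0.4, 0.6]
finger_gap: 0.217
gripper_force: 39.2
```

```bash
python3 -c "
from h import *
go(.6159,-.2886,.14,-19.7)"
```

```text
tcp [0.4654 0.1723 0.1741] tilt z [ 4.e-04  0.e+00 -1.e+00] yaw -19.43 | wz 0.27  tx -0.3832 ty 0.2971 tz 0.0341 dist 0.486 q6 0.47 t 23.7
```

14 rows of (-0.0274, 0.0212).

Emit:
servo_tool(rows=[[[0,0,0.25,-0.0274,0.0212,0,-1],[0,0,0,-0.0274,0.0212,0,-1],[0,0,0,-0.0274,0.0212,0,-1],[0,0,0,-0.0274,0.0212,0,-1],[0,0,0,-0.0274,0.0212,0,-1],[0,0,0,-0.0274,0.0212,0,-1],[0,0,0,-0.0274,0.0212,0,-1],[0,0,0,-0.0274,0.0212,0,-1]]])

```text
t: 24.4
tcp_pos: [0.5514, -0.0928, 0.1739]
tool_rot: [0.819, 0.574, 0.0, 0.0]
force: [0.9, -0.6, -0.3]
finger_gap: 0.219
gripper_force: 39.2
```

Emit:
servo_tool(rows=[[[0,0,0,-0.0274,0.0212,0,-1],[0,0,0,-0.0274,0.0212,0,-1],[0,0,0,-0.0274,0.0212,0,-1],[0,0,0,-0.0274,0.0212,0,-1],[0,0,0,-0.0274,0.0212,0,-1],[0,0,0,-0.0274,0.0212,0,-1],[0,0,0,0,0,0,-1],[0,0,0,0,0,0.02,-1]]])

```text
t: 25.07
tcp_pos: [0.6184, -0.2932, 0.1576]
tool_rot: [0.819, 0.573, 0.002, 0.005]
force: [-0.3, 0.3, -0.1]
finger_gap: 0.218
gripper_force: 39.2
```

Emit:
servo_tool(rows=[[[0,0,0,0,0,0.03,-1],[0,0,0,0,0,0.03,-1],[0,0,0,0,0,0.03,-1],[0,0,0,0,0,0.02,-1],[0,0,0,0,0,0,-1],[0,0,0,0,0,0,-1],[0,0,0,0,0,0,-1]]])

```text
t: 25.65
tcp_pos: [0.6166, -0.2893, 0.045]
tool_rot: [0.818, 0.575, 0.0, 0.001]
force: [-0.0, 0.3, 0.7]
finger_gap: 0.214
gripper_force: 39.2
```

```bash
python3 -c "
from h import *
go(.6159,-.2886,.003,-19.7)"
```

```text
tcp [ 0.6166 -0.2893  0.045 ] tilt z [ 0.002  -0.0013 -1.    ] yaw -19.79 | wz -0.09  tx 0.0004 ty -0.0009 tz 0.0420 dist 0.042 q6 -0.26 t 25.6
```

Emit:
servo_tool(rows=[[[0,0,0,0,-0.0005,0.012,-1],[0,0,0,0,0,0.012,-1],[0,0,0,0,0,0.01,-1],[0,0,0,0,0,0,-1],[0,0,0,0,0,0.004,-1],[0,0,0,0,0,0,-1],[0,0,0,0,0,0,-1]]])

```text
t: 26.23
tcp_pos: [0.6152, -0.2888, 0.0052]
tool_rot: [0.818, 0.575, -0.0, -0.0]
force: [0.2, -0.3, 0.0]
finger_gap: 0.22
gripper_force: 39.2
```

```bash
python3 -c "
from h import *
go(.6159,-.2886,.003,-19.7);print(manip.sense()['force'])"
```

```text
tcp [ 0.6152 -0.2888  0.0052] tilt z [-1.e-04  0.e+00 -1.e+00] yaw -19.76 | wz -0.06  tx 0.0004 ty 0.0006 tz 0.0022 dist 0.002 q6 -0.26 t 26.2
[ 0.18775613 -0.31037132  0.03148198]
```

Emit:
servo_tool(rows=[[[0,0,0,0,0.0004,0.002,-1],[0,0,0,0,0,0,-1],[0,0,0,0,0,0,-0.5],[0,0,0,0,0,0,-0.35],[0,0,0,0,0,0,-0.3],[0,0,0,0,0,0,-0.3],[0,0,0,0,0,0,-0.3],[0,0,0,0,0,-0.01,-0.3]]])

```text
t: 26.9
tcp_pos: [0.6141, -0.288, 0.0117]
tool_rot: [0.818, 0.575, -0.001, -0.002]
force: [-0.8, 0.5, -0.3]
finger_gap: 0.35
gripper_force: 0.0
```

Emit:
servo_tool(rows=[[[0,0,0,0,0,-0.03,-0.2],[0,0,0,0,0,-0.04,-0.2],[0,0,0,0,0,-0.04,-0.2],[0,0,0,-0.01,-0.02,-0.04,-0.2],[0,0,0,-0.01,-0.02,-0.02,0],[0,0,0,0,0,0,0],[0,0,0,0,0,0,0],[0,0,0,0,0,0,0]]])

```text
t: 27.57
tcp_pos: [0.5731, -0.2937, 0.1795]
tool_rot: [0.818, 0.575, 0.0, -0.0]
force: [-0.1, -0.1, -0.5]
finger_gap: 0.498
gripper_force: 0.0
```

```bash
python3 - <<'E'
from m2 import *
go(.5665,-.0162,.15,77.7)
im=snap('wrist','w11.png')
cv2.imwrite('pics/w11.png',cv2.resize(im,(800,600),interpolation=cv2.INTER_CUBIC))
E
```

```text
tcp [ 0.5731 -0.2937  0.1795] tilt z [ 0.0001  0.0004 -1.    ] yaw -19.78 | wz 82.52  tx -0.0656 ty -0.2697 tz 0.0295 dist 0.279 q6 -0.30 t 27.6
```

View pics/w11.png

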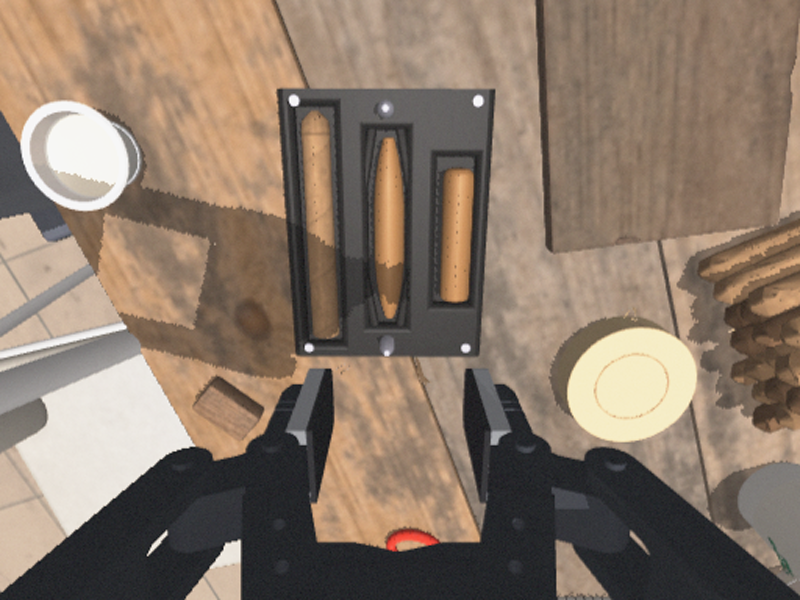

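All three bunches lie in their hollows: long at left (320,110..337), spindle in the middle (390,135..320), short at right (457,168..302). I'll refine the mould pose from its screws (294,101), (478,101), (466,348), (309,348).

```bash
cat > fit.py <<'E'
from m2 import *
from scipy.optimize import least_squares
def blobs(im,guess,r=9):
    "bright-blob centroid near each guessed pixel (512 scale)"
    g=cv2.cvtColor(im,cv2.COLOR_BGR2GRAY).astype(float); out=[]
    for u,v in guess:
        u,v=int(round(u)),int(round(v)); w=g[v-r:v+r+1,u-r:u+r+1]; m=np.clip(w-(w.min()+.6*(w.max()-w.min())),0,None)
        yy,xx=np.mgrid[v-r:v+r+1,u-r:u+r+1]; out.append(((m*xx).sum()/m.sum(),(m*yy).sum()/m.sum()))
    return np.array(out)
def fit(px,z,hx,hy,c0,yaw0):
    "plate pose from its four corner screws at (+-hx,+-hy), order as predicted"
    loc=np.array([(hx,hy),(hx,-hy),(-hx,-hy),(-hx,hy)]); ci=manip.camera_info('wrist')
    def pr(p):
        a=p[2];R=np.array([[np.cos(a),-np.sin(a)],[np.sin(a),np.cos(a)]]); P=loc*[p[3],p[4]]@R.T+p[:2]
        return np.array([proj('wrist',[*q,z],ci) for q in P])
    r=least_squares(lambda p:(pr(p)-px).ravel(),[*c0,np.radians(yaw0),1,1]); return r.x[:2],np.degrees(r.x[2]),r.x[3:],np.abs(r.fun).max()
E
python3 - <<'E'
from fit import *
im=cv2.imread('pics/w11.png'); im=cv2.resize(im,(512,384),interpolation=cv2.INTER_AREA)
g=np.array([(294,101),(478,101),(466,348),(309,348)])*.64
b=blobs(im,g,5); print(b/.64)
print(fit(b,.0165,.0825,.0565,(.573,-.2748),70.3))
for p in ((386,107),): print(ray('wrist',np.array(p)*.64,.036))
E
```

```text
[[293.1778  99.8087]
 [477.5036 100.3148]
 [464.9464 347.5095]
 [308.2004 347.2093]]
(array([ 0.5724, -0.274 ]), np.float64(70.13788577094932), array([0.9992, 0.9933]), np.float64(0.07498498460196856))
[ 0.5996 -0.2013  0.036 ]
```

Emit:
servo_tool(rows=[[[0,0,0,0.0324,-0.0125,0,0],[0,0,0,0.0324,-0.0125,0,0],[0,0,0,0.0324,-0.0125,0,0],[0,0,0,0.0324,-0.0125,0,0],[0,0,0,0.0324,-0.0125,0,0],[0,0,0,0.0324,-0.0125,0,0],[0,0,0,0.0324,-0.0125,0,0],[0,0,0,0.0324,-0.0125,0,0]]])

```text
t: 28.28
tcp_pos: [0.5661, -0.014, 0.1777]
tool_rot: [0.818, 0.575, -0.001, -0.001]
force: [1.2, 0.0, -0.8]
finger_gap: 0.5
gripper_force: 0.0
```

Emit:
servo_tool(rows=[[[0,0,6.9,0,0,0,0],[0,0,6.9,0,0,0,0],[0,0,6.9,0,0,0,0],[0,0,6.9,0,0,0,0],[0,0,6.9,0,0,0,0],[0,0,6.9,0,0,0,0],[0,0,6.9,0,0,0,0],[0,0,6.9,0,0,0,0]]])

```text
t: 28.95
tcp_pos: [0.5663, -0.0155, 0.1776]
tool_rot: [0.992, 0.128, -0.002, -0.001]
force: [0.1, 0.4, -0.9]
finger_gap: 0.502
gripper_force: 0.0
```

Emit:
servo_tool(rows=[[[0,0,6.9,0,0,-0.02,0],[0,0,6.9,0,0,-0.02,0],[0,0,6.9,0,0,0,0],[0,0,6.9,0,0,0,0],[0,0,0,0,0,0,0],[0,0,0,0,0,0,0],[0,0,0,0,0,0,0],[0,0,0,0,0,0,0]]])

```text
t: 29.62
tcp_pos: [0.5664, -0.016, 0.2187]
tool_rot: [0.994, -0.108, -0.001, -0.0]
force: [-0.1, 0.1, 0.1]
finger_gap: 0.497
gripper_force: 0.0
```

```bash
python3 - <<'E'
from fit import *
im=snap('wrist','w12.png')
go(.5665,-.0162,.15,77.7)
c=np.array([.5665,-.0162]);a=np.radians(-12.2);R=np.array([[np.cos(a),-np.sin(a)],[np.sin(a),np.cos(a)]])
g=[proj('wrist',[*(c+R@np.array(l)),.022]) for l in ((.0825,.0565),(.0825,-.0565),(-.0825,-.0565),(-.0825,.0565))]
b=blobs(im,g,12); print(np.array(g).round(),b.round(1)); print(fit(b,.0225,.0825,.0565,c,-12.2))
bs=[(.0342,0),(-.0342,0)]
g=[proj('wrist',[*(c+R@np.array(l)),.048]) for l in bs]; b2=blobs(im,g,6); print(b2)
A,B=[ray('wrist',p,.048) for p in b2]; print('bar mid',(A+B)/2,np.linalg.norm(A-B))
E
```

```text
tcp [ 0.5665 -0.0161  0.219 ] tilt z [-0.0013  0.0003 -1.    ] yaw -102.47 | wz -0.17  tx 0.0001 ty 0.0001 tz 0.0690 dist 0.069 q6 1.56 t 29.7
[[203.  83.]
 [308.  83.]
 [302. 223.]
 [211. 223.]] [[203.6  82.5]
 [308.6  82.5]
 [302.2 222.4]
 [210.4 228.7]]
(array([ 0.565 , -0.0162]), np.float64(-11.82329436138615), array([1.0231, 1.0032]), np.float64(2.763123738299015))
[[256.1787 131.996 ]
 [255.3295 191.7651]]
bar mid [ 0.5674 -0.016   0.048 ] 0.06623220581851372
```

Emit:
servo_tool(rows=[[[0,0,0,0.0005,0,0.03,0],[0,0,0,0,0,0.04,0],[0,0,0,0,0,0.04,0],[0,0,0,0,0,0.04,0],[0,0,0,0,0,0.04,0],[0,0,0,0,0,0.01,0],[0,0,0,0,0,0,0],[0,0,0,0,0,0,0]]], squeeze=80)

```text
t: 30.33
tcp_pos: [0.5677, -0.0165, 0.0201]
tool_rot: [0.994, -0.109, 0.0, 0.0]
force: [1.2, -0.4, 0.2]
finger_gap: 0.499
gripper_force: 0.0
```

Emit:
servo_tool(rows=[[[0,0,0,0,0,0.006,0],[0,0,0,0,0,0.002,0],[0,0,0,0,0,0,-1],[0,0,0,0,0,0,-1],[0,0,0,0,0,0,-1],[0,0,0,0,0,0,-1],[0,0,0,0,0,0,-1],[0,0,0,0,0,0,-1]]])

```text
t: 31.0
tcp_pos: [0.5681, -0.0167, 0.0134]
tool_rot: [0.994, -0.109, 0.001, 0.0]
force: [-0.4, -0.4, 6.5]
finger_gap: 0.214
gripper_force: 80.4
```

```bash
python3 -c "
from h import *
go(.567,-.0165,.011,77.7)"
```

```text
tcp [ 0.5681 -0.0167  0.0134] tilt z [ 2.5e-03 -9.0e-04 -1.0e+00] yaw -102.53 | wz -0.23  tx -0.0011 ty 0.0000 tz 0.0024 dist 0.003 q6 1.56 t 31.0
```

Emit:
servo_tool(rows=[[[0,0,0,0,0,-0.01,-1],[0,0,0,0,0,-0.02,-1],[0,0,0,0,0,-0.03,-1],[0,0,0,0,0,-0.03,-1],[0,0,-6,0,0,-0.02,-1],[0,0,-6,0,0,0,-1],[0,0,-6,0,0,0,-1],[0,0,-6,0,0,0,-1]]])

```text
t: 31.67
tcp_pos: [0.5667, -0.0161, 0.1227]
tool_rot: [0.995, 0.102, 0.0, -0.0]
force: [0.0, -0.1, -3.3]
finger_gap: 0.215
gripper_force: 79.1
```

Emit:
servo_tool(rows=[[[0,0,-6,0,0,0,-1],[0,0,-6,0,0,0,-1],[0,0,-6,0,0,0,-1],[0,0,-6,0,0,0,-1],[0,0,-6,0,0,0,-1],[0,0,-6,0,0,0,-1],[0,0,-6,0,0,0,-1],[0,0,-6,0,0,0,-1]]])

```text
t: 32.33
tcp_pos: [0.5664, -0.0161, 0.1218]
tool_rot: [0.867, 0.498, -0.0, -0.0]
force: [-0.8, -0.4, -4.6]
finger_gap: 0.216
gripper_force: 79.0
```

Emit:
servo_tool(rows=[[[0,0,-6,0,0,0,-1],[0,0,-4.7,0,0,0,-1],[0,0,0,0,0,0,-1],[0,0,0,0,0,0,-1],[0,0,0,0,0,0,-1],[0,0,0,0,0,0,-1]]])

```text
t: 32.83
tcp_pos: [0.567, -0.0163, 0.1217]
tool_rot: [0.819, 0.574, -0.0, -0.0]
force: [-0.7, 0.4, -3.7]
finger_gap: 0.216
gripper_force: 79.1
```

```bash
python3 - <<'E'
from fit import *
im=snap('wrist','w13.png')
s,R=cur(); go(.5727,-.2743,.12,-19.8)
z=s['tcp_pos'][2]-.0134+.022; yaw=np.degrees(np.arctan2(R[1,1],R[0,1]))+90
c=s['tcp_pos'][:2]-.001*R[:2,0];a=np.radians(yaw);Q=np.array([[np.cos(a),-np.sin(a)],[np.sin(a),np.cos(a)]])
g=np.array([proj('wrist',[*(c+Q@np.array(l)),z]) for l in ((.0825,.0565),(.0825,-.0565),(-.0825,-.0565),(-.0825,.0565))])
b=blobs(im,g,9); print(g.round(1),b.round(1),s['force'],yaw)
for l,p,gg in zip('abcd',b,g): print(l,(R.T@(ray('wrist',p,z)-ray('wrist',gg,z)))[:2]*1000)
E
```

```text
tcp [ 0.567  -0.0163  0.1217] tilt z [-0.0002  0.0001 -1.    ] yaw -19.91 | wz -0.11  tx -0.2408 ty 0.0928 tz 0.0017 dist 0.258 q6 0.12 t 32.9
[[126.8  86.5]
 [377.7  86.7]
 [344.2 367.4]
 [161.3 367.1]] [[129.5  86.3]
 [378.9  85.9]
 [345.5 367.3]
 [162.5 368.8]] [ 0.8878  0.1283 -3.8658] 70.08837898254292
a [0.1014 1.2182]
b [0.3538 0.4859]
c [0.102  0.7827]
d [-1.3145  0.6203]
```

Emit:
servo_tool(rows=[[[0,0,-0.1,-0.03,0.0115,0,-1],[0,0,0,-0.03,0.0115,0,-1],[0,0,0,-0.03,0.0115,0,-1],[0,0,0,-0.03,0.0115,0,-1],[0,0,0,-0.03,0.0115,0,-1],[0,0,0,-0.03,0.0115,0,-1],[0,0,0,-0.03,0.0115,0,-1],[0,0,0,-0.03,0.0115,0,-1]]])

```text
t: 33.55
tcp_pos: [0.5722, -0.2748, 0.1215]
tool_rot: [0.818, 0.575, -0.0, -0.0]
force: [0.9, 0.2, -3.4]
finger_gap: 0.214
gripper_force: 79.1
```

Emit:
servo_tool(rows=[[[0,0,0,0,0,0,-1],[0,0,0,0,0,0.02,-1],[0,0,0,0,0,0.02,-1],[0,0,0,0,0,0.02,-1],[0,0,0,0,0,0,-1],[0,0,0,0,0,0,-1],[0,0,0,0,0,0,-1],[0,0,0,0,0,0,-1]]])

```text
t: 34.22
tcp_pos: [0.5737, -0.2739, 0.0632]
tool_rot: [0.818, 0.575, 0.001, 0.001]
force: [0.6, -0.2, -4.6]
finger_gap: 0.214
gripper_force: 78.9
```

```bash
python3 -c "
from h import *
go(.5722,-.2733,.05,-19.8);print(manip.sense()['force'])"
```

```text
tcp [ 0.5737 -0.2739  0.0632] tilt z [ 0.0025 -0.0018 -1.    ] yaw -19.75 | wz 0.05  tx 0.0001 ty -0.0016 tz 0.0132 dist 0.013 q6 -0.28 t 34.2
[ 0.64676502 -0.22333433 -4.57434843]
```

Emit:
servo_tool(rows=[[[0,0,0,0,0,0,-1],[0,0,0,0,0,0,-1],[0,0,0,0,0,0,-1],[0,0,0,0,0,0,-1],[0,0,0,0,0,0,-1],[0,0,0,0,0,0,-1]]])

```text
t: 34.72
tcp_pos: [0.5725, -0.2733, 0.0618]
tool_rot: [0.818, 0.575, 0.0, 0.0]
force: [0.5, 0.4, -2.7]
finger_gap: 0.215
gripper_force: 78.9
```

```bash
python3 -c "
from h import *
go(.5722,-.2733,.05,-19.8)"
```

```text
tcp [ 0.5725 -0.2733  0.0618] tilt z [ 1.e-04 -1.e-04 -1.e+00] yaw -19.76 | wz 0.04  tx -0.0001 ty -0.0003 tz 0.0118 dist 0.012 q6 -0.28 t 34.7
```

Emit:
servo_tool(rows=[[[0,0,0,0,-0.0002,0.004,-1],[0,0,0,0,0,0.004,-1],[0,0,0,0,0,0.003,-1],[0,0,0,0,0,0.003,-1],[0,0,0,0,0,0,-1],[0,0,0,0,0,0,-1]]])

```text
t: 35.22
tcp_pos: [0.5721, -0.2731, 0.0472]
tool_rot: [0.818, 0.575, -0.0, -0.0]
force: [0.4, -0.4, -4.0]
finger_gap: 0.213
gripper_force: 79.0
```

Emit:
servo_tool(rows=[[[0,0,0,0,0,0.002,-1],[0,0,0,0,0,0.002,-1],[0,0,0,0,0,0.001,-1],[0,0,0,0,0,0,-1],[0,0,0,0,0,0,-1]]])

```text
t: 35.63
tcp_pos: [0.5723, -0.2733, 0.0426]
tool_rot: [0.818, 0.575, -0.0, -0.0]
force: [-0.1, 0.3, -3.7]
finger_gap: 0.215
gripper_force: 79.0
```

Both dowels are 7 mm into the holes without contact force; lowering on.

Emit:
servo_tool(rows=[[[0,0,0,0,0,0.002,-1],[0,0,0,0,0,0.002,-1],[0,0,0,0,0,0.002,-1],[0,0,0,0,0,0,-1],[0,0,0,0,0,0,-1]]])

```text
t: 36.05
tcp_pos: [0.5722, -0.2732, 0.0364]
tool_rot: [0.818, 0.575, -0.0, -0.0]
force: [-0.4, -1.2, -3.9]
finger_gap: 0.208
gripper_force: 79.0
```

Emit:
servo_tool(rows=[[[0,0,0,0,0,0.002,-1],[0,0,0,0,0,0.002,-1],[0,0,0,0,0,0,-1],[0,0,0,0,0,0,-1]]])

```text
t: 36.38
tcp_pos: [0.5722, -0.2732, 0.0325]
tool_rot: [0.818, 0.575, -0.0, -0.0]
force: [0.3, 0.6, -3.1]
finger_gap: 0.211
gripper_force: 79.0
```

Emit:
servo_tool(rows=[[[0,0,0,0,0,0.001,-1],[0,0,0,0,0,0.001,-1],[0,0,0,0,0,0,-1],[0,0,0,0,0,0,-1]]])

```text
t: 36.72
tcp_pos: [0.5723, -0.2732, 0.0306]
tool_rot: [0.818, 0.575, -0.0, -0.0]
force: [-1.0, 0.2, -4.2]
finger_gap: 0.217
gripper_force: 79.0
```

Emit:
servo_tool(rows=[[[0,0,0,0,0,0.001,-1],[0,0,0,0,0,0.001,-1],[0,0,0,0,0,0,-1],[0,0,0,0,0,0,-1]]])

```text
t: 37.05
tcp_pos: [0.5725, -0.2734, 0.0294]
tool_rot: [0.818, 0.575, 0.0, 0.0]
force: [-1.1, 0.9, 2.6]
finger_gap: 0.212
gripper_force: 80.0
```

Emit:
servo_tool(rows=[[[0,0,0,0,0,0.0005,-1],[0,0,0,0,0,0,-1],[0,0,0,0,0,0,-1]]])

```text
t: 37.3
tcp_pos: [0.5725, -0.2734, 0.0294]
tool_rot: [0.818, 0.575, 0.0, 0.0]
force: [-2.1, 0.4, 5.9]
finger_gap: 0.213
gripper_force: 80.5
```

It seats exactly at the expected closed height (TCP 0.0294). Releasing and backing off.

Emit:
servo_tool(rows=[[[0,0,0,0,0,0,-0.4],[0,0,0,0,0,0,-0.2],[0,0,0,0,0,0,0],[0,0,0,0,0,0,0],[0,0,0,0,0,0,0],[0,0,0,0,0,-0.01,0],[0,0,0,0,0,-0.03,0],[0,0,0,0,0,-0.04,0]]])

```text
t: 37.97
tcp_pos: [0.5701, -0.2717, 0.1062]
tool_rot: [0.818, 0.575, -0.001, -0.004]
force: [0.6, -0.8, 1.3]
finger_gap: 0.5
gripper_force: 0.0
```

Emit:
servo_tool(rows=[[[0,0,0,0,0,-0.04,0],[0,0,0,0,0,-0.04,0],[0,0,0,0,0,-0.04,0],[0,0,0,0,0,-0.03,0],[0,0,0,0,0,-0.02,0],[0,0,0,0,0,0,0],[0,0,0,0,0,0,0],[0,0,0,0,0,0,0]]])

```text
t: 38.63
tcp_pos: [0.5715, -0.2727, 0.2773]
tool_rot: [0.818, 0.575, -0.0, -0.001]
force: [0.5, 0.1, -0.7]
finger_gap: 0.498
gripper_force: 0.0
```

```bash
python3 - <<'E'
from fit import *
a=snap('side','s2.png')[150:310,215:375]; w=snap('wrist','w14.png')
cv2.imwrite('pics/f.png',np.hstack([cv2.resize(a,(400,400),interpolation=cv2.INTER_CUBIC),cv2.resize(w,(400,400))]))
E
```

```text
(no output)
```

View pics/f.png

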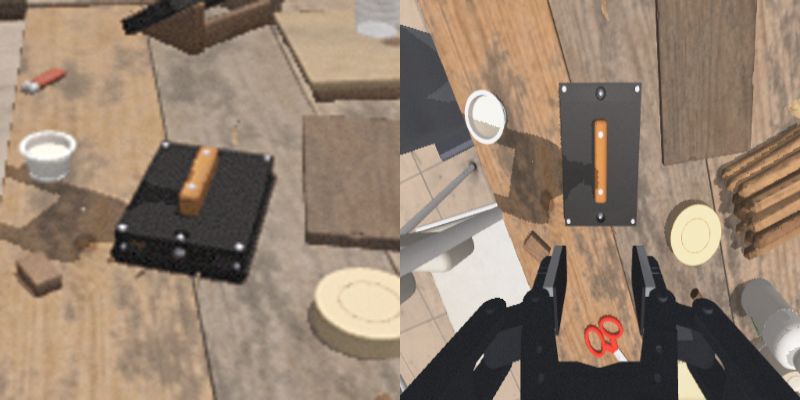

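The cover lies flat and aligned on the mould, with the dowels visible in both holes (wrist half: (601,92) and (601,217)). The cup, block and lighter haven't moved.

```bash
python3 -c "
from h import *
print(manip.sign_off())"
```

```text
the job is handed in; nothing more can be done
None
```

The job is handed in: all three bunches are in their hollows with the spindle in the middle, the cover is closed flat over both dowels, and the cup, block and lighter are where they were, at about 39 s of the 96 s allowed.

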